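# Free the seized post clamp of the eye microscope

### The job

On the table stand three post clamps of the eye microscope, and the brass knob of one is seized with rust. Grip the brass knob, rock it back and forth in small arcs, a good 15 degrees to each side of where it points now, until it breaks free (two or three full rocks), then turn it anticlockwise (seen from above) until its white pointer is at the green mark, and let go. Leave the black and the grey knob as they are.

Things in the scene. Friction and masses are not known exactly. Their poses are not given: they have to be found in the camera images.
- seized_knob_grip (a point): Grip point of the seized knob (brass, green and brown patches, rust-brown ring): on its upright axis, 83 mm above the table. Upright bar 46 long (point x), 14 thick (point y), top 18 above, on a disc 48 across, its top 24 below; turns with the knob; white pointer on top towards -x. On a fixed cream block 92 x 92, 50 high; post 110 high, 18 thick, 84 from the axis, opposite the red mark.
- seized_knob (a joint): Knob angle, rad, + anticlockwise from above: 0 pointer at red mark, 1.05 at green, stop 1.2. Starts within 0.05 of 0. Stiff (0.1 N m). While seized, solid at 0.33 either way: do not force it. Comes free after swings past +0.2, -0.2, +0.2, -0.2 in turn, each end held about 0.3 s (extra swings do no harm); then it turns anticlockwise to the stop.
- black_pointer (a point): The pointer end of the black knob, on another such clamp, not to be turned: on top of the bar (101 mm above the table), 23 mm from the knob's axis towards the point's -x; axes as for the seized knob.
- grey_pointer (a point): The pointer end of the grey knob, on the third such clamp, not to be turned: on top of the bar (101 mm above the table), 23 mm from the knob's axis towards the point's -x; axes as for the seized knob.
Not all that is in view belongs to the job. Leave any orange look-alike of the part that bears seized_knob_grip alone.

How it is judged:
By the outcome, as a careful person would: the job done as asked, in the order asked, and still so for the second after the job is handed in, with the robot touching nothing.
It also fails if it takes over 40 s, if anything falls off the work surface, if the arm or the gripper's body presses on something with over 40 N, if the wrist force passes 120 N, or if a joint passes its speed limit or range.

### The arm

A 6-joint arm with a two-finger parallel gripper is mounted at the origin on the work surface. World frame = base frame: x ahead of the robot, y to its left, z up, the work surface at z = 0. Lengths are in m, angles in rad, forces in N, time in s.
With the tool pointing down it reaches from about 0.35 to 0.775 m from the base axis. Payload 5.5 kg.
Tool frame: the origin (TCP) lies midway between the tips of the shut fingers; the grasp point (between the pads) lies behind it (env.grip_point_offset is the z of the grasp point in the tool frame, in m); z points along the fingers, y is the direction in which the jaws open and shut (so a half turn about z gives the same grasp; the last joint's range is limited). The gripper opens to 85 mm and grips with 20 to 120 N. Pads are 22 mm wide; open, the fingers measure 114 mm over their backs; the gripper's body (76 mm by 85 mm) begins 54 mm behind the grasp point. The pads swing forward as they close: fully open they stand 13 mm farther back than shut.
Start: joints at [-1.419, 0.313, 0.046, 1.304, 0, 1.431], TCP at [0.165, -0.551, 0.231] pointing down, gripper open.
Joint ranges: [-2.76, 2.76], [-0.86, 1.69], [-1.03, 1.26], [-2.2, 2.34], [-1.47, 1.5], [-3.14, 3.14]. Speed limits (rad/s): [2.57, 2.57, 3.14, 3.14, 3.14, 3.14].

### API

Orientations are given as a unit quaternion [w, x, y, z].
In Python, from workcell import env, viewer gives the robot as it stands. The module is installed in compiled form; this text tells all that it offers.
- The arm moves only by the shell command python3 -m inch 'ROWS' [OPENING] [FORCE]. ROWS is JSON, a list of rows, each a list of 2 entries, a list of its own where there are three numbers: the shift along the tool's x, y, z in m, then the turn about the tool's z in degrees. In form: [[[tx, ty, tz], spin], ...]. A call has 1 to 5 rows; each row is the pose to reach, as a shift and turn from the pose measured when the call began, along the tool's axes at that moment; what a row does not reach only later rows make up. A row lasts 1/12 s, in which the tool goes at most 41.7 mm and 7.16 degrees, less where a joint would pass 70% of its speed; a pose out of reach is approached as far as the arm can. A call with a gripper value outside its range is refused whole. OPENING is the closure, from 0 (fully open) to 1 (shut), set as the call begins (- or left out, the last holds). The fingers move at their own pace and stop on an object; FORCE is the grip in N (left out, the last holds). Time passes only in rows, so rows that repeat a pose let the fingers close. It gives the time, the measured TCP pose, the force and the opening at its end, in the units of the state.
- env.get_state(): the state, without advancing time (a new reading comes with each control period).
- viewer.read_camera(name): name is "scene" or "top" or "wrist"; returns a dict with "image" (400x640x3 uint8, red, green, blue), "depth" (400x640 float32, m along the optical axis (not along the pixel's ray), 0 where there is no reading), "vertical_fov" (degrees; the focal length in pixels is half the picture's height over the tangent of half this angle, whatever the lens; pixels are square), "cx", "cy" (the principal point, pixels), "R" (3x3) and "t" (3): a world point X has camera coordinates R X + t; the wrist camera has in their place "T_tool_cam" (4x4, takes a point from camera to tool coordinates, whose origin is the TCP and whose axes are the flange's). Camera axes: x right, y down, z forward; pixel columns grow to the right and rows downward; lengths in m; the calibration is good to about 2 mm. A picture is of the moment at which its call begins: read the wrist's pose just before it.
- env.hand_in(): hands the job in, once; it reports no verdict.
The state is a dict: "clock": time; "joint_pos": joint angles; "qvel": joint speeds; "tau": joint torques, N m; "tcp_pos": TCP position; "orientation": TCP orientation; "wrist_force": force on the tool from outside, world axes, zero at the start; "ft_torque": the same for the moment, N m; "finger_gap": finger opening in m.
Only numpy, scipy, OpenCV 4.12 (cv2) and the standard library are available. Lean on these libraries where they do the work, as an engineer would, in place of code of your own. Each camera call takes 0.05 s, during which the arm holds its last target. There are 200 camera calls.

## Working session

There is one attempt and no reset: what is moved stays moved. The work goes in short steps, Python scripts to look and compute and a shell command to move; the robot and the scene stay as the last step left them, time stands still between calls to the robot, and variables do not carry over. Pictures are saved under pics/ and viewed, on a budget of 10 in all, crops included, one or two more only if the job needs it, and the job is handed in when it is done.

```bash
mkdir -p pics
cat > h.py <<'E'
import numpy as np, cv2
from workcell import env, viewer
def shot(n):
    s=env.get_state(); c=viewer.read_camera(n); c['s']=s
    return c
def f(c): return c['image'].shape[0]/2/np.tan(np.radians(c['vertical_fov'])/2)
def pose(s):
    from scipy.spatial.transform import Rotation as R
    w,x,y,z=s['orientation']; T=np.eye(4); T[:3,:3]=R.from_quat([x,y,z,w]).as_matrix(); T[:3,3]=s['tcp_pos']; return T
def cam(c):
    if 'R' in c: return np.array(c['R']).T, -np.array(c['R']).T@np.array(c['t'])
    T=pose(c['s'])@np.array(c['T_tool_cam']); return T[:3,:3],T[:3,3]
def ray(c,u,v,z):
    A,o=cam(c); d=A@np.array([(u-c['cx'])/f(c),(v-c['cy'])/f(c),1.]); return o+d*(z-o[2])/d[2]
def save(c,n): cv2.imwrite('pics/'+n+'.png',c['image'][:,:,::-1])
E
python3 - <<'E'
from h import *
import pickle
a=shot('scene');b=shot('top')
pickle.dump((a,b),open('ab.pkl','wb'))
save(a,'scene');save(b,'top')
print(env.get_state(), env.grip_point_offset)
print(viewer.read_camera('wrist')['T_tool_cam'])
E
```

```text
{'clock': 0.1, 'joint_pos': array([-1.41860591e+00,  3.13908362e-01,  4.50649764e-02,  1.30358133e+00,
       -1.13833664e-05,  1.43122997e+00]), 'qvel': array([ 1.23366348e-03, -2.63838071e-03,  3.27395700e-03,  2.61252355e-03,
        5.34315608e-05,  3.17830019e-04]), 'tau': array([ 2.69262200e-03, -4.81724060e+01,  2.99245101e+01,  1.27145709e-02,
       -3.45994056e-05,  1.63412000e-05]), 'tcp_pos': array([ 0.16532568, -0.55023868,  0.23049638]), 'orientation': array([-8.14139882e-04,  9.89378275e-01,  1.45361498e-01, -1.08307408e-05]), 'wrist_force': array([-0.10816526,  0.38223646,  0.96246934]), 'ft_torque': array([-0.00321448,  0.01664401, -0.02737962]), 'finger_gap': 0.08553562269902144} -0.0187
[[ 4.52083163e-05 -9.60030909e-01 -2.79894001e-01  7.14745756e-02]
 [ 9.99999979e-01 -1.25462484e-05  2.04552800e-04  6.52505451e-04]
 [-1.99888630e-04 -2.79894004e-01  9.60030888e-01 -1.42062801e-01]
 [ 0.00000000e+00  0.00000000e+00  0.00000000e+00  1.00000000e+00]]
```

View pics/top.png

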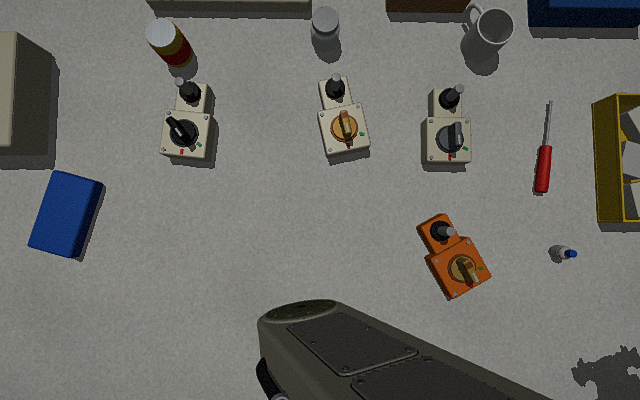

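View pics/scene.png

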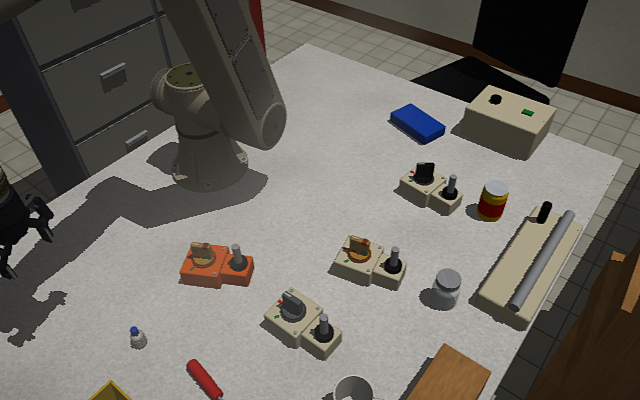

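Candidates in the top view: the cream block with a brass knob at (344,127), the orange look-alike at (463,268), the black knob at (183,131) and the grey knob at (450,137). I choose (344,127) and check it in a close crop.

Run:
```python
from h import *
import pickle
a,b=pickle.load(open('ab.pkl','rb'))
cv2.imwrite('pics/crop.png',cv2.resize(b['image'][65:165,310:380,::-1],None,fx=6,fy=6,interpolation=cv2.INTER_CUBIC)[:600])
for u,v,z in [(344,127,.1),(344,127,.083),(335,88,.11),(463,268,.1),(183,131,.1),(450,137,.1)]: print(u,v,ray(b,u,v,z).round(3))
print(cam(b)[1])
```

```text
344 127 [ 0.549 -0.037  0.1  ]
344 127 [ 0.553 -0.038  0.083]
335 88 [ 0.62 -0.02  0.11]
463 268 [ 0.286 -0.256  0.1  ]
183 131 [0.54  0.262 0.1  ]
450 137 [ 0.531 -0.237  0.1  ]
[0.37245408 0.01169246 0.79839272]
```

View pics/crop.png

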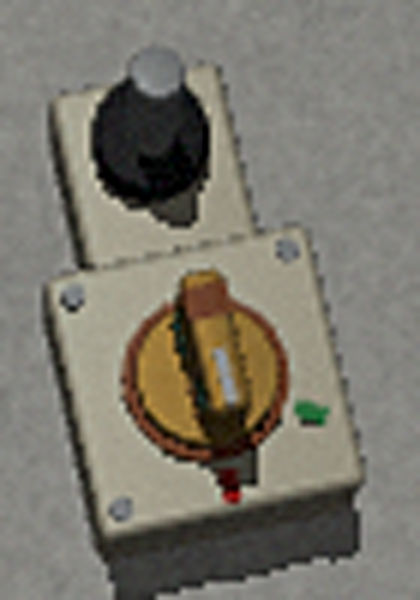

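The crop shows the brass knob with green and brown patches and a rust ring on the cream block. Its white pointer, at (225,375), points at the red mark (232,488), and the green mark is at (312,412). This is the right one. To keep joint 6 clear of its limit I will use the half-turned grasp. First I travel over.

```bash
python3 -m inch '[[[0.516,-0.380,0.0],0],[[0.516,-0.380,0.0],0],[[0.516,-0.380,0.0],0],[[0.516,-0.380,0.0],0],[[0.516,-0.380,0.0],0]]' 0
python3 -m inch '[[[0.35,-0.257,0.0],0],[[0.35,-0.257,0.0],0],[[0.35,-0.257,0.0],0],[[0.35,-0.257,0.0],0],[[0.35,-0.257,0.0],0]]'
python3 -c "
from h import *
print(env.get_state()['joint_pos'])"
```

```text
clock: 0.57
tcp_pos: [0.291, -0.3823, 0.231]
orientation: [-0.001, 0.989, 0.145, -0.0]
wrist_force: [0.7, 0.3, -0.5]
finger_gap: 0.0854
clock: 0.98
tcp_pos: [0.4164, -0.2157, 0.2314]
orientation: [-0.001, 0.989, 0.145, -0.0]
wrist_force: [-0.1, -0.1, -0.4]
finger_gap: 0.0851
[-6.50238404e-01  1.09104470e-01 -2.12082094e-01  1.25094852e+00
  1.29652471e-03  2.20072200e+00]
```

```bash
python3 -m inch '[[[0.180,-0.133,0.0],-36],[[0.180,-0.133,0.0],-36],[[0.180,-0.133,0.0],-36],[[0.180,-0.133,0.0],-36],[[0.180,-0.133,0.0],-36]]'
python3 -m inch '[[[0,0,0],-36],[[0,0,0],-36],[[0,0,0],-36],[[0,0,0],-36],[[0,0,0],-36]]'
python3 -m inch '[[[0,0,0],-36],[[0,0,0],-36],[[0,0,0],-36],[[0,0,0],-36],[[0,0,0],-36]]'
python3 -m inch '[[[0,0,0],-36],[[0,0,0],-36],[[0,0,0],-36],[[0,0,0],-36],[[0,0,0],-36]]'
python3 -m inch '[[[0,0,0],-36],[[0,0,0],-36],[[0,0,0],-36],[[0,0,0],-36],[[0,0,0],-36]]'
python3 - <<'E'
from h import *
import pickle
c=shot('wrist'); pickle.dump(c,open('w.pkl','wb')); save(c,'w1')
print(c['s']['joint_pos'],c['s']['tcp_pos'])
E
```

```text
clock: 1.4
tcp_pos: [0.5411, -0.0486, 0.2316]
orientation: [-0.001, 0.896, 0.445, 0.0]
wrist_force: [1.1, -0.9, -0.1]
finger_gap: 0.0858
clock: 1.82
tcp_pos: [0.5409, -0.0482, 0.2311]
orientation: [-0.001, 0.715, 0.699, 0.0]
wrist_force: [0.5, -0.1, -0.4]
finger_gap: 0.0854
clock: 2.23
tcp_pos: [0.5406, -0.0481, 0.2307]
orientation: [-0.001, 0.466, 0.885, 0.0]
wrist_force: [0.7, -0.3, -0.3]
finger_gap: 0.0853
clock: 2.65
tcp_pos: [0.5404, -0.0481, 0.2304]
orientation: [-0.002, 0.171, 0.985, 0.001]
wrist_force: [0.2, 0.7, -0.3]
finger_gap: 0.0856
clock: 3.07
tcp_pos: [0.5401, -0.048, 0.23]
orientation: [-0.002, -0.14, 0.99, 0.001]
wrist_force: [-0.3, -0.8, 0.2]
finger_gap: 0.0852
[-0.23753445  0.25319845 -0.03843355  1.28331955  0.00155383 -0.5180405 ] [ 0.54012649 -0.04797621  0.22998706]
```

View pics/w1.png

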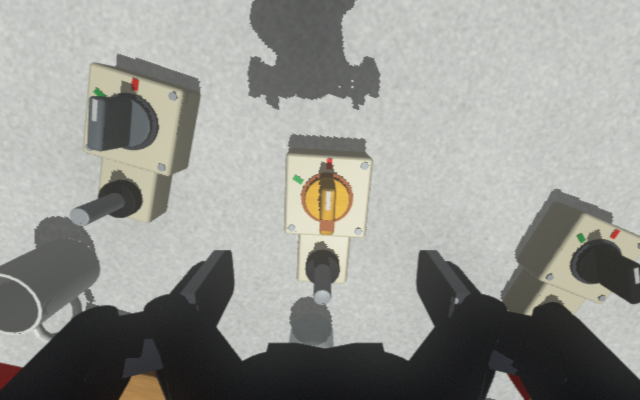

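The wrist picture shows the cream block with corners near (288,153), (372,156), (366,237) and (286,234). The brass disc is centred near (328,197), with the white stripe at (328,200) and the red mark at (330,161). Now I measure these.

Run:
```python
from h import *
import pickle
c=pickle.load(open('w.pkl','rb'))
im=c['image'];hsv=cv2.cvtColor(im,cv2.COLOR_RGB2HSV)
def roi(m):
    r=np.zeros_like(m); r[145:245,280:380]=m[145:245,280:380]; return r
P=lambda u,v,z: ray(c,u,v,z)[:2]
cor=[P(u,v,.05) for u,v in [(288,153),(372,156),(366,237),(286,234)]]
print('block',np.mean(cor,0),[np.linalg.norm(cor[i]-cor[i-1]).round(3) for i in range(4)])
brass=roi(cv2.inRange(hsv,(5,90,40),(28,255,255)))
cn=max(cv2.findContours(brass,0,2)[0],key=cv2.contourArea)
print('brass bbox',cv2.boundingRect(cn))
(x,y),r=cv2.minEnclosingCircle(cn);print(x,y,r)
red=roi(cv2.inRange(hsv,(170,120,60),(180,255,255))|cv2.inRange(hsv,(0,150,60),(4,255,255)));g=roi(cv2.inRange(hsv,(40,100,40),(80,255,255)))
R=np.argwhere(red)[:,::-1].mean(0);G=np.argwhere(g)[:,::-1].mean(0)
print('red',R,P(*R,.05),red.sum()//255,'green',G,P(*G,.05),g.sum()//255)
w=np.zeros_like(red); w[185:220,318:338]=cv2.inRange(hsv,(0,0,150),(180,60,255))[185:220,318:338]
pts=np.argwhere(w)[:,::-1]; print('white',len(pts),pts.min(0),pts.max(0))
W=np.array([P(*p,.101) for p in pts]); m=W.mean(0); u,s,v=np.linalg.svd(W-m); print(m,'yaw',np.degrees(np.arctan2(v[0,1],v[0,0])),s)
d=c['depth'];print(d[190:215:8,328])
# bar-top points by depth
A,o=cam(c);vv,uu=np.mgrid[145:250,280:380];D=d[vv,uu];q=np.stack([(uu-c['cx'])/f(c)*D,(vv-c['cy'])/f(c)*D,D],-1)@A.T+o
t=q[(q[...,2]>.094)&(q[...,2]<.107)][:,:2];print(len(t));k=np.median(t,0);t=t[np.linalg.norm(t-k,axis=1)<.035];rect=cv2.minAreaRect(t.astype(np.float32));print('bar top',rect)
b=q[(q[...,2]>.045)&(q[...,2]<.054)][:,:2];print('block',cv2.minAreaRect(b.astype(np.float32)))
T=pose(c['s']);print('tool x yaw',np.degrees(np.arctan2(T[1,0],T[0,0])), T[:3,2])
cv2.imwrite('pics/c2.png',cv2.resize(im[140:250,275:385,::-1],None,fx=5,fy=5,interpolation=2))
```

```text
block [ 0.5587917  -0.03922962] [np.float64(0.091), np.float64(0.087), np.float64(0.091), np.float64(0.09)]
brass bbox (301, 174, 52, 61)
327.0 203.53334045410156 30.874330520629883
red [329.64285714 160.28571429] [ 0.52058358 -0.04856681] 14 green [297.78378378 179.21621622] [ 0.54932049 -0.07540267] 37
white 82 [326 191] [330 209]
[ 0.54818241 -0.04325259] yaw 14.080705573611557 [0.04680961 0.01032469]
[0.281985   0.28236604 0.28456435 0.2870305 ]
706
bar top ((0.5600535869598389, -0.04067913442850113), (0.04565425217151642, 0.014074889943003654), 13.662534713745117)
block ((0.5678605437278748, -0.03905578702688217), (0.1077004224061966, 0.09201913326978683), 12.510703086853027)
tool x yaw -163.92809492795408 [-0.00367291  0.00248795 -0.99999016]
```

View pics/c2.png

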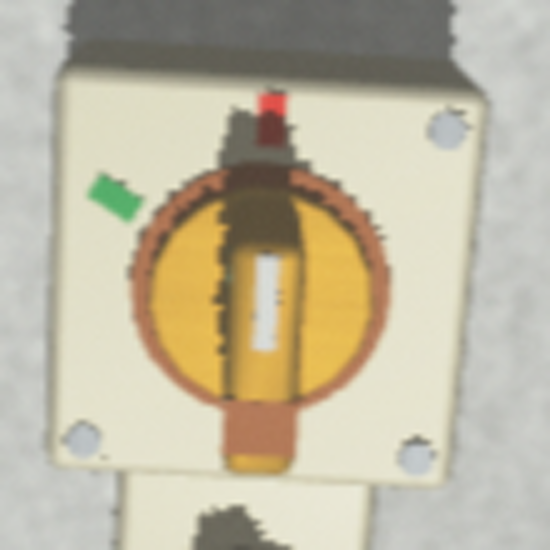

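The bar top measures 46 × 14 mm, centred at (0.560, −0.041) with yaw 13.7°. The block yaw is about 12.6°, so the knob starts at about +1°. Next I align and descend.

```bash
python3 -m inch '[[[-0.021,0.0015,0.0],2.4],[[-0.021,0.0015,0.05],2.4],[[-0.021,0.0015,0.09],2.4],[[-0.021,0.0015,0.11],2.4],[[-0.021,0.0015,0.11],2.4]]' 0
python3 - <<'E'
from h import *
from scipy.spatial.transform import Rotation
s=env.get_state();T=pose(s);print(T[:3,3],np.degrees(np.arctan2(T[1,0],T[0,0])))
print('tool delta',T[:3,:3].T@(np.array([.560,-.0407,.0645])-T[:3,3]))
E
```

```text
clock: 3.53
tcp_pos: [0.5548, -0.0392, 0.1136]
orientation: [-0.007, -0.121, 0.993, 0.003]
wrist_force: [-1.0, -0.2, -0.4]
finger_gap: 0.0854
[ 0.55478686 -0.03924986  0.11361707] -166.1452238804852
tool delta [-0.00536828 -0.00306784  0.04902587]
```

```bash
python3 -m inch '[[[-0.005,-0.003,0.0],0],[[-0.005,-0.003,0.015],0],[[-0.005,-0.003,0.035],0],[[-0.005,-0.003,0.048],0],[[-0.005,-0.003,0.048],0]]' 0
python3 - <<'E'
from h import *
s=env.get_state();T=pose(s);print(T[:3,:3].round(4),s['joint_pos'],np.degrees(np.arctan2(T[1,0],T[0,0])))
print('tool delta',T[:3,:3].T@(np.array([.560,-.0407,.0645])-T[:3,3]))
c=shot('wrist');save(c,'w3')
E
```

```text
clock: 3.95
tcp_pos: [0.5596, -0.0409, 0.0651]
orientation: [-0.008, -0.12, 0.993, 0.004]
wrist_force: [-0.5, -0.7, -0.7]
finger_gap: 0.0855
[[-0.9711 -0.238  -0.0161]
 [-0.2381  0.9712  0.0052]
 [ 0.0144  0.0089 -0.9999]] [-0.21679585  0.40339303 -0.24871561  0.93555167  0.00158243 -0.45721291] -166.22221589753372
tool delta [-4.07384539e-04  5.98926864e-05  6.20564220e-04]
```

View pics/w3.png

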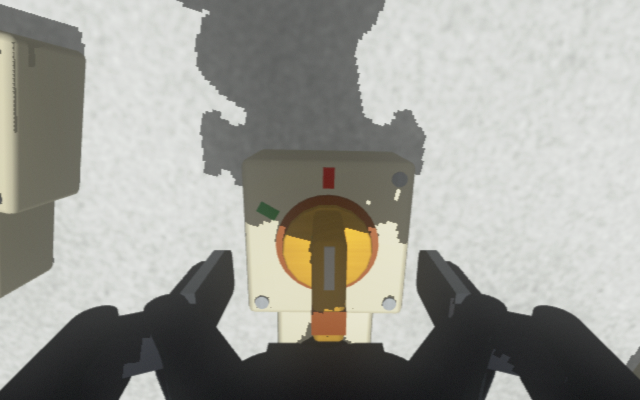

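The bar (u≈329) sits centrally between the open jaws (u≈232 and 418). I close on it.

```bash
python3 -m inch '[[[0,0,0],0],[[0,0,0],0],[[0,0,0],0],[[0,0,0],0],[[0,0,0],0]]' 1 60
python3 -m inch '[[[0,0,0],0],[[0,0,0],0],[[0,0,0],0],[[0,0,0],0],[[0,0,0],0]]'
cat > y.py <<'E'
from h import *
s=env.get_state();T=pose(s);y=np.degrees(np.arctan2(T[1,0],T[0,0]))
print('t',s['clock'],'knob~deg from start',round(y+166.3,2),'gap',s['finger_gap'].round(4),'F',s['wrist_force'].round(1),'M',s['ft_torque'].round(2),'tooldelta',(T[:3,:3].T@(np.array([.560,-.0407,.0645])-T[:3,3])).round(4),'j6',s['joint_pos'][5].round(2))
E
python3 y.py
```

```text
clock: 4.42
tcp_pos: [0.5607, -0.0411, 0.0671]
orientation: [-0.006, -0.12, 0.993, 0.003]
wrist_force: [0.5, 0.4, -0.0]
finger_gap: 0.025
clock: 4.83
tcp_pos: [0.5603, -0.0397, 0.0675]
orientation: [-0.006, -0.12, 0.993, 0.004]
wrist_force: [-1.3, 5.0, 4.3]
finger_gap: 0.013Traceback (most recent call last):
  File "y.py", line 3, in <module>
    print('t',s['clock'],'knob~deg from start',round(y+166.3,2),'gap',s['finger_gap'].round(4),'F',s['wrist_force'].round(1),'M',s['ft_torque'].round(2),'tooldelta',(T[:3,:3].T@(np.array([.560,-.0407,.0645])-T[:3,3])).round(4),'j6',s['joint_pos'][5].round(2))
                                                                      ^^^^^^^^^^^^^^^^^^^^^
AttributeError: 'float' object has no attribute 'round'
```

Gripped (gap 13 mm). First rock, anticlockwise by 16°, held at the end.

```bash
sed -i "s/s\['finger_gap'\].round(4)/round(float(s['finger_gap']),4)/" y.py; python3 y.py
python3 -m inch '[[[0,0,0],-6],[[0,0,0],-12],[[0,0,0],-16],[[0,0,0],-16],[[0,0,0],-16]]'
python3 y.py
python3 -m inch '[[[0,0,0],0],[[0,0,0],0],[[0,0,0],0],[[0,0,0],0],[[0,0,0],0]]'
python3 y.py
```

```text
t 4.8333 knob~deg from start 0.13 gap 0.013 F [-1.3  5.   4.3] M [ 0.66  0.18 -0.15] tooldelta [ 0.0005 -0.0009  0.003 ] j6 -0.46
clock: 5.25
tcp_pos: [0.5602, -0.0395, 0.0675]
orientation: [-0.006, -0.257, 0.966, 0.005]
wrist_force: [-1.2, 1.5, -0.1]
finger_gap: 0.0132
t 5.25 knob~deg from start 16.04 gap 0.0132 F [-1.2  1.5 -0.1] M [-0.16 -0.15  0.09] tooldelta [ 0.0008 -0.0009  0.003 ] j6 -0.73
clock: 5.67
tcp_pos: [0.5602, -0.0395, 0.0675]
orientation: [-0.006, -0.256, 0.967, 0.005]
wrist_force: [-0.4, 1.0, -0.3]
finger_gap: 0.013
t 5.6667 knob~deg from start 16.02 gap 0.013 F [-0.4  1.  -0.3] M [-0.18 -0.14  0.05] tooldelta [ 0.0008 -0.0009  0.003 ] j6 -0.73
```

```bash
H='see'
python3 -m inch '[[[0,0,0],7],[[0,0,0],14],[[0,0,0],21],[[0,0,0],28],[[0,0,0],32]]'
python3 -m inch '[[[0,0,0],0.2],[[0,0,0],0.2],[[0,0,0],0.2],[[0,0,0],0.2],[[0,0,0],0.2]]' >/dev/null
python3 y.py
python3 -c "
from h import *
c=shot('wrist');save(c,'w4')"
```

```text
clock: 6.08
tcp_pos: [0.5603, -0.0398, 0.0675]
orientation: [-0.007, 0.023, 1.0, 0.003]
wrist_force: [-0.4, -0.3, -0.4]
finger_gap: 0.0133
t 6.5 knob~deg from start 343.52 gap 0.0132 F [-0.2  1.  -0.6] M [-0.14 -0.11 -0.03] tooldelta [ 0.0002 -0.001   0.003 ] j6 -0.17
```

View pics/w4.png

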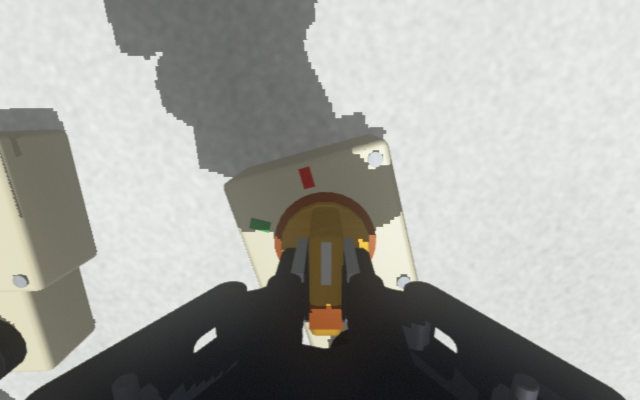

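The picture shows the bar still aligned with the jaws (u≈326) while the block appears turned, so the knob follows the grip. I continue rocking.

```bash
python3 -m inch '[[[0,0,0],-7],[[0,0,0],-14],[[0,0,0],-21],[[0,0,0],-28],[[0,0,0],-32.5]]' >/dev/null
python3 -m inch '[[[0,0,0],0],[[0,0,0],0],[[0,0,0],0],[[0,0,0],0],[[0,0,0],0]]' >/dev/null
python3 y.py
python3 -m inch '[[[0,0,0],7],[[0,0,0],14],[[0,0,0],21],[[0,0,0],28],[[0,0,0],32.5]]' >/dev/null
python3 -m inch '[[[0,0,0],0],[[0,0,0],0],[[0,0,0],0],[[0,0,0],0],[[0,0,0],0]]' >/dev/null
python3 y.py
```

```text
t 7.3833 knob~deg from start 16.32 gap 0.0132 F [-0.   0.4 -0.1] M [-0.22 -0.17  0.02] tooldelta [ 0.0008 -0.0009  0.003 ] j6 -0.74
t 8.2167 knob~deg from start 343.5 gap 0.013 F [0.1 1.2 0.2] M [-0.18 -0.1  -0.02] tooldelta [ 0.0002 -0.0009  0.003 ] j6 -0.17
```

```bash
python3 -m inch '[[[0,0,0],-7],[[0,0,0],-14],[[0,0,0],-21],[[0,0,0],-28],[[0,0,0],-33]]' >/dev/null
python3 y.py
python3 -m inch '[[[0,0,0],-2],[[0,0,0],-4],[[0,0,0],-6],[[0,0,0],-8],[[0,0,0],-8]]' >/dev/null
python3 y.py
```

```text
t 8.6333 knob~deg from start 16.87 gap 0.0134 F [ 0.6  2.2 -0.3] M [-0.1  -0.15 -0.17] tooldelta [ 0.0008 -0.0009  0.003 ] j6 -0.75
t 9.05 knob~deg from start 24.97 gap 0.0136 F [-0.3  1.1 -0.3] M [-0.24 -0.23  0.06] tooldelta [ 0.001  -0.0009  0.003 ] j6 -0.89
```

It turns past the seized limit at low torque, so it is free. About 34° remain.

```bash
python3 -m inch '[[[0,0,0],-7],[[0,0,0],-14],[[0,0,0],-21],[[0,0,0],-28],[[0,0,0],-31]]' >/dev/null
python3 y.py
python3 -m inch '[[[0,0,0],-1.5],[[0,0,0],-3],[[0,0,0],-3],[[0,0,0],-3],[[0,0,0],-3]]' >/dev/null
python3 y.py
python3 - <<'E'
from h import *
import pickle
c=shot('wrist');save(c,'w5');b=shot('top');pickle.dump((c,b),open('e.pkl','wb'))
E
```

```text
t 9.4667 knob~deg from start 56.24 gap 0.0132 F [-1.4  2.   0.2] M [-0.25 -0.24 -0.15] tooldelta [ 0.0013 -0.0005  0.003 ] j6 -1.44
t 9.8833 knob~deg from start 59.21 gap 0.0136 F [-0.9  0.7  0.1] M [-0.35 -0.34  0.04] tooldelta [ 0.0014 -0.0005  0.003 ] j6 -1.49
```

View pics/w5.png

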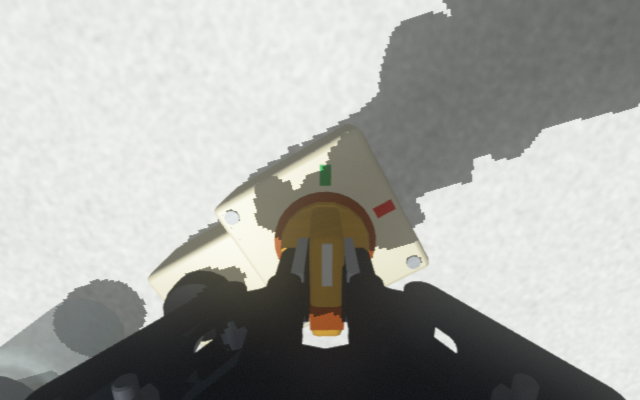

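The green mark (325,175) lines up with the bar and pointer (u≈326). I release and lift away.

```bash
python3 -m inch '[[[0,0,0],0],[[0,0,0],0],[[0,0,0],0],[[0,0,0],0],[[0,0,0],0]]' 0.5
python3 -m inch '[[[0,0,0],0],[[0,0,0],0],[[0,0,-0.02],0],[[0,0,-0.05],0],[[0,0,-0.08],0]]'
python3 -m inch '[[[0,0,-0.03],0],[[0,0,-0.06],0],[[0,0,-0.09],0],[[0,0,-0.09],0],[[0,0,-0.09],0]]'
python3 - <<'E'
from h import *
c=shot('wrist');save(c,'w6')
A,o=cam(c);d=c['depth'];vv,uu=np.mgrid[100:330,200:450];D=d[vv,uu]
q=np.stack([(uu-c['cx'])/f(c)*D,(vv-c['cy'])/f(c)*D,D],-1)@A.T+o
k=(q[...,2]>.094)&(q[...,2]<.107)&(np.linalg.norm(q[...,:2]-[.56,-.0407],axis=-1)<.035)
r=cv2.minAreaRect(q[k][:,:2].astype(np.float32));print(r)
g=cv2.inRange(cv2.cvtColor(c['image'],cv2.COLOR_RGB2HSV),(40,100,40),(80,255,255))[100:330,200:450]>0
g&=np.linalg.norm(q[...,:2]-[.56,-.0407],axis=-1)<.06
G=q[g][:,:2].mean(0)-np.array(r[0]);print('green dir',np.degrees(np.arctan2(G[1],G[0]))+180,g.sum())
E
```

```text
clock: 10.4
tcp_pos: [0.5602, -0.0394, 0.0676]
orientation: [-0.004, -0.594, 0.804, 0.007]
wrist_force: [0.3, -0.6, 0.3]
finger_gap: 0.0427
clock: 10.82
tcp_pos: [0.5602, -0.0397, 0.1475]
orientation: [-0.005, -0.594, 0.804, 0.008]
wrist_force: [0.7, -0.3, 0.9]
finger_gap: 0.0426
clock: 11.23
tcp_pos: [0.563, -0.0407, 0.2397]
orientation: [-0.003, -0.594, 0.804, 0.006]
wrist_force: [0.4, 0.1, -0.8]
finger_gap: 0.0424
((0.5607781410217285, -0.040759649127721786), (0.04558779299259186, 0.013477403670549393), 73.3235855102539)
green dir 71.94084862983338 40
```

View pics/w6.png

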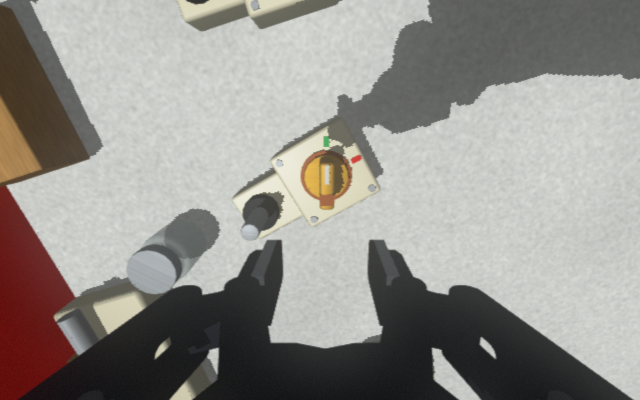

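The bar yaw is 73.3° and the green direction about 72–73°, so they agree within about 1°. The gripper is well clear. I hand in.

```bash
python3 -c "
from h import *
print(env.hand_in())"
```

```text
the job is handed in; nothing more can be done
None
```

The brass knob broke free, now points at the green mark, and has been let go; I handed the job in with the robot clear of everything.

- **Rocking:** I gripped the bar and rocked it about 16° to each side of its starting direction, two full rocks with each end held. It then turned past the seized limit at low torque.
- **Final angle:** After I let go and lifted away, the last wrist picture gave the bar at 73.3° and the green mark at 71.9°. An earlier measurement of the mark gave 72.9°, so they agree within about 1.5°.
- **Limits:** The wrist-force readings I took stayed at about 7 N or less, and the arm time was about 11 s.
- **Other knobs:** I never went near the black knob, the grey knob or the orange look-alike. I did not measure their angles again at the end.

No check failed. The only oddities were about 1° of tool tilt, and the fingers gripping about 3 mm higher than planned.

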